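Find the socket key that fits the press platen nut

TASK

Three look-alike socket keys stand on the rubber mat: find the one that fits the hex nut clamping the press platen by trying them on it. Put any key that does not fit back upright on the mat, and finish holding the fitting key by its grip, pushed fully down over the nut and upright: do not let go of it.

Things in the scene. Friction and masses are not known exactly. Their poses are not given: they have to be found in the camera images.
- nut_seat (a point): Steel hex nut on the platen; this point is the centre of its underside, on a 54 mm washer where the fitting key's rim comes to rest, 30 mm above the table. 27 mm across flats, 22 mm tall (top 6 mm is a cone chamfer down to 21 mm diameter); a 16 mm stud stands 3 mm above it. Flats face along x and every 60 degrees from it. Stiff, but can turn a little about z (0.5 N m).
- platen: White base plate with an aluminium pad, 150 x 130 mm, fixed to the bench; pad top 26 mm above the table; origin at the centre of its underside, nut in the middle. A loose washer may lie on the pad.
- mat: Grey rubber mat, fixed on the bench, 130 mm (its x) by 340 mm (its y), 4 mm thick; origin at the centre of its underside. The keys stand on it in a row along its y, about 110 mm apart; a loose washer lies there too.
- key_1_grip (a point): Centre of the grip of a steel socket key, one of three alike from outside, standing mouth down on the mat. The grip is a flat upright wing 44 mm long (this point's x), 16 mm thick (y), 34 mm tall, on the key's axis, above a thin 8 mm neck and a hexagonal body 40 mm across flats, 34 mm tall. This point is 59 mm above the mouth rim; whole height 76 mm; 0.2-0.33 kg. z up.
- key_2_grip (a point): Centre of the grip of a steel socket key, one of three alike from outside, standing mouth down on the mat. The grip is a flat upright wing 44 mm long (this point's x), 16 mm thick (y), 34 mm tall, on the key's axis, above a thin 8 mm neck and a hexagonal body 40 mm across flats, 34 mm tall. This point is 59 mm above the mouth rim; whole height 76 mm; 0.2-0.33 kg. z up.
- key_3_grip (a point): Centre of the grip of a steel socket key, one of three alike from outside, standing mouth down on the mat. The grip is a flat upright wing 44 mm long (this point's x), 16 mm thick (y), 34 mm tall, on the key's axis, above a thin 8 mm neck and a hexagonal body 40 mm across flats, 34 mm tall. This point is 59 mm above the mouth rim; whole height 76 mm; 0.2-0.33 kg. z up.
- key_1: The same socket key; origin at the centre of its mouth rim (lower end), 59 mm below its grip centre; same axes. Hexagonal bore, 26 mm deep, open at the bottom; its flats face along x and every 60 degrees from it. Which key has which bore is not told: one is 29.5 mm across flats and goes over the nut; two, 25 and 21 mm, stop about 17 and 22 mm short of the washer (a fitting key caught on the corners: under 16).
- key_2: The same socket key; origin at the centre of its mouth rim (lower end), 59 mm below its grip centre; same axes. Hexagonal bore, 26 mm deep, open at the bottom; its flats face along x and every 60 degrees from it. Which key has which bore is not told: one is 29.5 mm across flats and goes over the nut; two, 25 and 21 mm, stop about 17 and 22 mm short of the washer (a fitting key caught on the corners: under 16).
- key_3: The same socket key; origin at the centre of its mouth rim (lower end), 59 mm below its grip centre; same axes. Hexagonal bore, 26 mm deep, open at the bottom; its flats face along x and every 60 degrees from it. Which key has which bore is not told: one is 29.5 mm across flats and goes over the nut; two, 25 and 21 mm, stop about 17 and 22 mm short of the washer (a fitting key caught on the corners: under 16).
Not all that is in view belongs to the job. What is shaped like the key_2 but purple or turquoise is not meant.

How it is judged:
By the outcome, as a careful person would: the job done as asked, in the order asked, and still so for the second after the job is handed in, while the arm keeps its last pose, push and grip.
It also fails if it takes over 72 s, if anything falls off the work surface, if the arm or the gripper's body presses on something with over 40 N, if the wrist force passes 120 N, or if a joint passes its speed limit or range.

ROBOT

A 7-joint arm with a two-finger parallel gripper is mounted at the origin on the work surface. World frame = base frame: x ahead of the robot, y to its left, z up, the work surface at z = 0. Lengths are in m, angles in rad, forces in N, time in s.
With the tool pointing down it reaches from about 0.4 to 0.9 m from the base axis. Payload 5.5 kg.
Tool frame: the origin (TCP) lies on the centre line of the jaws, within the pads' length; the fingertips stand 8 mm ahead of it and the grasp point (between the pads) lies 11 mm behind it (arm.tip_reach is the distance from the TCP to the fingertips, in m); z points along the fingers, x is the direction in which the jaws open and shut, and the axes are right-handed (so a half turn about z gives the same grasp; the last joint's range is limited). The gripper opens to 92 mm and grips with 3 to 60 N. Pads are 19 mm wide; open, the fingers measure 130 mm over their backs; the gripper's body (75 mm by 190 mm) begins 47 mm behind the grasp point.
Start: joints at [1.422, 0.501, -0.427, 1.55, 0.221, 1.138, -0.21], TCP at [0.26, -0.596, 0.235] pointing down, gripper open.
Joint ranges: [-2.88, 2.88], [-0.31, 2.03], [-1.54, 1.56], [0.2, 2.42], [-1.41, 4.55], [0.19, 2.02], [-2.57, 2.57]. Speed limits (rad/s): [2.57, 2.57, 3.14, 3.14, 3.14, 3.14, 3.14].

INTERFACE

Orientations are given as a unit quaternion [x, y, z, w].
In Python, from bench import arm gives the robot as it stands. The module is installed in compiled form; this text tells all that it offers.
- The arm moves only by the shell command python3 -m crank 'ROWS' [FORCE]. ROWS is JSON, a list of rows, each an object of numbers: "grip": the closure in counts, from 0 (fully open) to 255 (shut); "dx", "dy", "dz": the shift along the tool's x, y, z in m; "turn": the turn about the tool's z in rad. A call has 1 to 12 rows; each row shifts and turns the commanded pose from where the row before left it, along the tool's axes as they then stand; what a row does not reach is not made up. A row lasts 1/12 s, in which the tool goes at most 41.7 mm and 7.16 degrees, less where a joint would pass 70% of its speed; a pose out of reach is approached as far as the arm can. A call is refused whole if a number of a shift passes 0.0417 or a number of a turn 0.125, either way. A call with a gripper value outside its range is refused whole. The fingers move at their own pace and stop on an object; FORCE is the grip in N (left out, the last holds). Time passes only in rows, so rows that do not move let the fingers close. It gives the time, the measured TCP pose, the force and the opening at its end, in the units of the state.
- arm.observe(): the state, without advancing time (a new reading comes with each control period).
- arm.read_camera(name): name is "scene" or "top" or "wrist"; returns (picture, depth): 420x560x3 uint8, red, green, blue; 420x560 float32, m along the optical axis (not along the pixel's ray), 0 where there is no reading.
- arm.calibration(name): a dict with "fx", "fy", "cx", "cy" (pixels), "rvec" (rotation vector, rad) and "tvec" (3), from world to camera coordinates, as OpenCV has them. Camera axes: x right, y down, z forward; pixel columns grow to the right and rows downward; lengths in m; the calibration is good to about 2 mm. A picture is of the moment at which its call begins: read the wrist's pose just before it. calibration takes no time and is no camera call; for the wrist camera it gives the pose at the moment of the call.
- arm.close_job(): hands the job in, once; it reports no verdict.
The state is a dict: "time_s": time; "joint_positions": joint angles; "qd": joint speeds; "joint_efforts": joint torques, N m; "tool_pos": TCP position; "eef_rot": TCP orientation; "contact_force": force on the tool from outside, world axes, zero at the start; "wrist_torque": the same for the moment, N m; "finger_gap": opening from 0.0 (shut) to 1.0 (fully open).
Only numpy, scipy, OpenCV 4.12 (cv2) and the standard library are available. Lean on these libraries where they do the work, as an engineer would, in place of code of your own. Each camera call takes 0.05 s, during which the arm holds its last target. There are 200 camera calls.

## Working session

There is one attempt and no reset: what is moved stays moved. The work goes in short steps, Python scripts to look and compute and a shell command to move; the robot and the scene stay as the last step left them, time stands still between calls to the robot, and variables do not carry over. Pictures are saved under pics/ and viewed, about 8 in all and at most 12, crops included, and the job is handed in when it is done.

```bash
mkdir -p pics
python3 - <<'E'
from bench import arm
import cv2,numpy as np
s=arm.observe();print({k:np.round(v,3).tolist() for k,v in s.items()})
for n in("scene","top"):
    p,d=arm.read_camera(n);cv2.imwrite(f"pics/{n}0.png",p[:,:,::-1]);np.save(f"{n}_d.npy",d)
    c=arm.calibration(n);print(n,{k:np.round(v,4).tolist() for k,v in c.items()})
E
```

```text
{'time_s': 0.0, 'joint_positions': [1.422, 0.502, -0.427, 1.551, 0.221, 1.138, -0.21], 'qd': [-0.002, 0.0, -0.001, 0.001, -0.0, 0.001, 0.0], 'joint_efforts': [-0.0, -56.66, -5.816, -27.911, -0.069, 0.031, 0.0], 'tool_pos': [0.26, -0.595, 0.234], 'eef_rot': [0.837, -0.548, -0.001, -0.001], 'contact_force': [0.117, 0.71, -0.177], 'wrist_torque': [0.033, 0.047, -0.064], 'finger_gap': 1.002}
scene {'fx': 527.7389, 'fy': 527.7389, 'cx': 288.2061, 'cy': 206.0174, 'rvec': [1.9677, 1.2221, -0.6101], 'tvec': [-0.1806, -0.2923, 1.6618]}
top {'fx': 478.2439, 'fy': 478.2439, 'cx': 269.9204, 'cy': 204.9468, 'rvec': [2.131, -2.1451, 0.2245], 'tvec': [-0.0855, 0.5648, 0.8439]}
```

View pics/scene0.png

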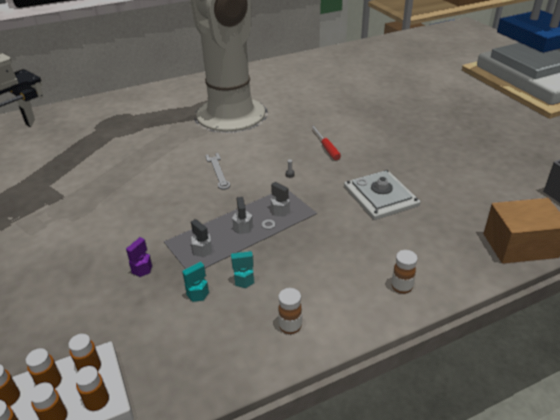

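View pics/top0.png

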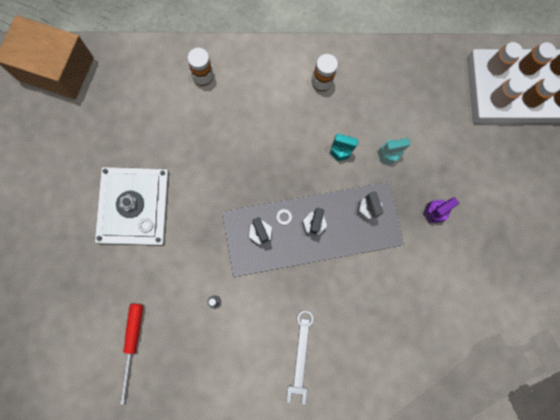

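Candidates: dark-grip steel keys on the mat in the top view at (262,230), (317,220) and (373,205) are the ones meant. The turquoise ones at (343,146) and (395,150), the purple one at (440,210) and the bolt at (214,301) are not. The nut is at (129,203). Next I'll measure from depth and check in a close crop.

```bash
cat > h.py <<'E'
import numpy as np,cv2
from bench import arm
def cloud(n,d):
    c=arm.calibration(n);R=cv2.Rodrigues(np.array(c["rvec"],float))[0];t=np.array(c["tvec"],float)
    v,u=np.indices(d.shape);P=np.stack([(u-c["cx"])/c["fx"]*d,(v-c["cy"])/c["fy"]*d,d],-1)
    return (P-t)@R
def pix(n,u,v,z):
    "world point on plane z under pixel"
    c=arm.calibration(n);R=cv2.Rodrigues(np.array(c["rvec"],float))[0];t=np.array(c["tvec"],float)
    o=-R.T@t;r=R.T@np.array([(u-c["cx"])/c["fx"],(v-c["cy"])/c["fy"],1]);return o+r*(z-o[2])/r[2]
def rect(P):
    (c,wh,a)=cv2.minAreaRect((P[:,:2]*1000).astype(np.float32))
    if wh[0]<wh[1]: a+=90
    return np.round(c,1),np.round(sorted(wh),1),round((a+90)%180-90,1)
def tool():
    from scipy.spatial.transform import Rotation as Ro
    s=arm.observe();R=Ro.from_quat(s["eef_rot"]).as_matrix();return s,R
E
python3 - <<'E'
from h import *
d=np.load("top_d.npy");W=cloud("top",d);im=cv2.imread("pics/top0.png")
for n,(u,v) in dict(a=(262,230),b=(317,220),c=(373,205)).items():
    w=W[v-25:v+25,u-25:u+25].reshape(-1,3);P=w[(w[:,2]>.07)&(w[:,2]<.095)];print(n,len(P),rect(P),P[:,2].mean(),P.mean(0)[:2])
w=W[170:240,95:165].reshape(-1,3);P=w[(w[:,2]>.044)&(w[:,2]<.07)];print("nut",len(P),rect(P),np.percentile(P[:,2],[5,50,95]),P.mean(0))
P=w[(w[:,2]>.012)&(w[:,2]<.06)];print("pad",rect(P))
for q in [(224,211),(391,184),(403,246),(235,276)]: print("mat",pix("top",*q,.004))
for q in [(104,168),(168,169),(164,244),(96,243)]: print("plat",pix("top",*q,.013))
for n,(u,v) in dict(t1=(343,146),bolt=(214,301),bot1=(200,65)).items(): print(n,W[v,u])
A=cv2.resize(im[165:285,215:415],None,fx=4,fy=4,interpolation=cv2.INTER_CUBIC)
B=cv2.resize(im[160:250,85:175],None,fx=1.33,fy=1.33)
B=cv2.resize(im[158:252,85:179],(120,120)) 
C=cv2.resize(im[160:250,90:170],(400,450),interpolation=cv2.INTER_CUBIC)
A=cv2.resize(A,(560,336));o=np.zeros((450,960,3),np.uint8);o[:336,:560]=A;o[:,560:]=C
cv2.imwrite("pics/crop1.png",cv2.resize(o,(800,375)))
E
```

```text
a 217 (array([516.4, -69.6]), array([16.1, 43.8]), 23.6) 0.07881993732409273 [ 0.51598793 -0.06956875]
b 217 (array([ 532.9, -173.3]), array([16.1, 43.4]), -15.0) 0.07911678250193989 [ 0.5325098  -0.17276237]
c 231 (array([ 563.1, -281.1]), array([16.3, 43.9]), 15.4) 0.07848560107772427 [ 0.5626879  -0.28027954]
nut 175 (array([573.4, 180.1]), array([27.4, 28.9]), -61.9) [0.04440044 0.05076175 0.05561237] [0.57217586 0.1782845  0.05039284]
pad (array([574. , 180.4]), array([130.4, 137.6]), -0.3)
mat [5.61442435e-01 2.86725032e-05 4.00000000e-03]
mat [ 0.61497658 -0.33420236  0.004     ]
mat [ 0.49020583 -0.35103313  0.004     ]
mat [ 0.43458403 -0.02213588  0.004     ]
plat [0.64685627 0.23592007 0.013     ]
plat [0.64457263 0.11050552 0.013     ]
plat [0.49615152 0.11376476 0.013     ]
plat [0.49888227 0.24318196 0.013     ]
t1 [ 0.67780056 -0.23026354  0.05693591]
bolt [0.38849121 0.01366946 0.04801518]
bot1 [0.82938533 0.04231643 0.08505759]
```

View pics/crop1.png

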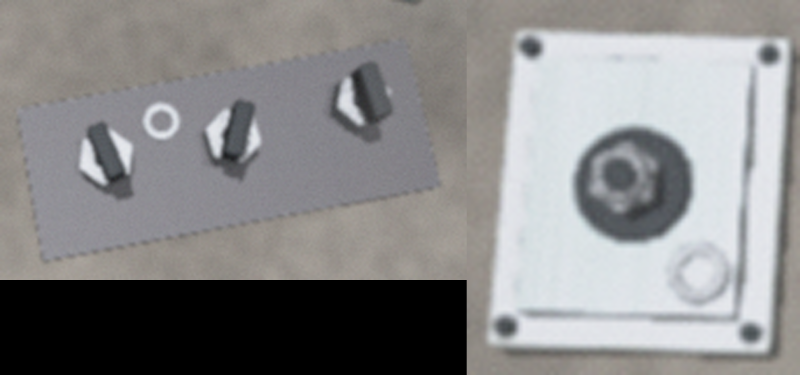

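The crop confirms three dark-grip steel keys on the mat, with the loose washers clear of the nut. I'll go to the nut first for a wrist view, to get its exact centre and yaw.

```bash
python3 -m crank '[{"dx":-0.0266,"dy":-0.0271},{"dx":-0.0266,"dy":-0.0271},{"dx":-0.0266,"dy":-0.0271},{"dx":-0.0266,"dy":-0.0271},{"dx":-0.0266,"dy":-0.0271},{"dx":-0.0266,"dy":-0.0271},{"dx":-0.0266,"dy":-0.0271},{"dx":-0.0266,"dy":-0.0271},{"dx":-0.0266,"dy":-0.0271},{"dx":-0.0266,"dy":-0.0271},{"dx":-0.0266,"dy":-0.0271}]'
python3 -m crank '[{"dx":-0.0266,"dy":-0.0271},{"dx":-0.0266,"dy":-0.0271},{"dx":-0.0266,"dy":-0.0271},{"dx":-0.0266,"dy":-0.0271},{"dx":-0.0266,"dy":-0.0271},{"dx":-0.0266,"dy":-0.0271},{"dx":-0.0266,"dy":-0.0271},{"dx":-0.0266,"dy":-0.0271},{"dx":-0.0266,"dy":-0.0271},{"dx":-0.0266,"dy":-0.0271},{"dx":-0.0266,"dy":-0.0271},{"dx":0}]'
cat >> h.py <<'E'
def go(x,y,z,yaw=None,per=.038):
    "print move in tool axes: translate (then turn). yaw = tool x heading, deg"
    s,R=tool();d=R.T@(np.array([x,y,z])-s["tool_pos"]);n=int(np.ceil(np.linalg.norm(d)/per))
    th=np.degrees(np.arctan2(R[1,0],R[0,0]));print("t",s["time_s"],"pos",np.round(s["tool_pos"],4),"yaw",round(th,2),"tilt z",np.round(R[:,2],3),"F",np.round(s["contact_force"],1),"gap",round(s["finger_gap"],3))
    print("total",np.round(d,4),"rows",n,"each",np.round(d/max(n,1),4),end=" ")
    if yaw is not None: print("turn",round(-np.radians((yaw-th+180)%360-180),3))
    else: print()
E
python3 - <<'E'
from h import *
go(.573,.18,.234)
p,d=arm.read_camera("wrist");c=arm.calibration("wrist");np.save("w1.npy",d);W=cloud("wrist",d);cv2.imwrite("pics/w1.png",p[:,:,::-1])
print(c)
m=(np.hypot(W[...,0]-.573,W[...,1]-.18)<.024)
for lo,hi in((.0475,.0535),(.036,.047),(.0538,.06)):
    P=W[m&(W[...,2]>lo)&(W[...,2]<hi)]
    if len(P)>9: print(lo,len(P),P.mean(0),rect(P))
E
```

```text
t 0.1 pos [ 0.2599 -0.5951  0.2338] yaw -66.4 tilt z [-0.001  0.002 -1.   ] F [ 0.1  1.  -0.4] gap 1.001
total [-0.585  -0.5972  0.0008] rows 22 each [-0.0266 -0.0271  0.    ] 
{'fx': 373.3697221147186, 'fy': 373.3697221147186, 'cx': 272.92558468967115, 'cy': 216.83334628078973, 'rvec': array([-2.41754999,  1.57991818,  0.23370015]), 'tvec': array([-0.65012706, -0.03683715,  0.38889628])}invalid input
invalid input
```

View pics/w1.png

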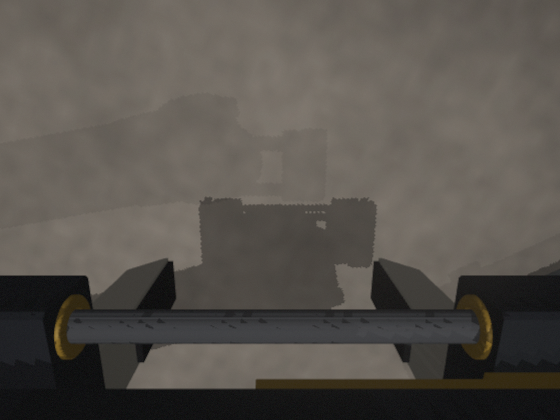

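The picture shows bare bench with the jaws at the bottom, because the move was refused. Rows probably need all the fields.

```bash
python3 -m crank '[{"grip":0,"dx":-0.0266,"dy":-0.0271,"dz":0,"turn":0}]'
python3 - <<'E'
from h import *
go(.573,.18,.234)
c=arm.calibration("wrist");R=cv2.Rodrigues(c["rvec"])[0];T=tool();print("cam in tool",T[1].T@(-R.T@c["tvec"]-T[0]["tool_pos"]),"axis",T[1].T@R[2])
E
```

```text
time_s: 0.23
tool_pos: [0.2688, -0.5664, 0.2335]
eef_rot: [0.834, -0.552, -0.0, 0.002]
contact_force: [-0.4, -1.1, 0.6]
finger_gap: 1.002
t 0.2333 pos [ 0.2688 -0.5664  0.2335] yaw -66.97 tilt z [-0.002 -0.003 -1.   ] F [-0.4 -1.1  0.6] gap 1.002
total [-0.5679 -0.572  -0.0036] rows 22 each [-0.0258 -0.026  -0.0002] 
cam in tool [ 0.0006477  -0.07767823 -0.14855592] axis [0.00101548 0.28836867 0.95751892]
```

```bash
python3 -m crank '[{"grip":0,"dx":-0.0266,"dy":-0.0271,"dz":0,"turn":0},{"grip":0,"dx":-0.0266,"dy":-0.0271,"dz":0,"turn":0},{"grip":0,"dx":-0.0266,"dy":-0.0271,"dz":0,"turn":0},{"grip":0,"dx":-0.0266,"dy":-0.0271,"dz":0,"turn":0},{"grip":0,"dx":-0.0266,"dy":-0.0271,"dz":0,"turn":0},{"grip":0,"dx":-0.0266,"dy":-0.0271,"dz":0,"turn":0},{"grip":0,"dx":-0.0266,"dy":-0.0271,"dz":0,"turn":0},{"grip":0,"dx":-0.0266,"dy":-0.0271,"dz":0,"turn":0},{"grip":0,"dx":-0.0266,"dy":-0.0271,"dz":0,"turn":0},{"grip":0,"dx":-0.0266,"dy":-0.0271,"dz":0,"turn":0},{"grip":0,"dx":-0.0266,"dy":-0.0271,"dz":0,"turn":0}]'
python3 -m crank '[{"grip":0,"dx":-0.0266,"dy":-0.0271,"dz":0,"turn":0},{"grip":0,"dx":-0.0266,"dy":-0.0271,"dz":0,"turn":0},{"grip":0,"dx":-0.0266,"dy":-0.0271,"dz":0,"turn":0},{"grip":0,"dx":-0.0266,"dy":-0.0271,"dz":0,"turn":0},{"grip":0,"dx":-0.0266,"dy":-0.0271,"dz":0,"turn":0},{"grip":0,"dx":-0.0266,"dy":-0.0271,"dz":0,"turn":0},{"grip":0,"dx":-0.0266,"dy":-0.0271,"dz":0,"turn":0},{"grip":0,"dx":-0.0266,"dy":-0.0271,"dz":0,"turn":0},{"grip":0,"dx":-0.0266,"dy":-0.0271,"dz":0,"turn":0},{"grip":0,"dx":-0.0266,"dy":-0.0271,"dz":0,"turn":0},{"grip":0,"dx":0,"dy":0,"dz":0,"turn":0},{"grip":0,"dx":0,"dy":0,"dz":0,"turn":0}]'
python3 - <<'E'
from h import *
go(.516,-.07,.15,-66.4)
p,d=arm.read_camera("wrist");np.save("w1.npy",d);W=cloud("wrist",d);cv2.imwrite("pics/w2.png",cv2.resize(p[130:330,130:430,::-1],None,fx=2.5,fy=2.5,interpolation=cv2.INTER_CUBIC))
m=(np.hypot(W[...,0]-.573,W[...,1]-.18)<.024)
for lo,hi in((.0475,.0535),(.036,.047),(.0538,.06)):
    P=W[m&(W[...,2]>lo)&(W[...,2]<hi)]
    if len(P)>9: print(lo,len(P),P.mean(0),rect(P))
E
```

```text
time_s: 1.15
tool_pos: [0.4306, -0.1712, 0.2348]
eef_rot: [0.837, -0.548, 0.0, 0.0]
contact_force: [1.0, 0.0, -0.4]
finger_gap: 0.999
time_s: 2.15
tool_pos: [0.5716, 0.1829, 0.2343]
eef_rot: [0.838, -0.545, -0.001, -0.0]
contact_force: [0.3, -0.7, -0.5]
finger_gap: 0.996
t 2.15 pos [0.5716 0.1829 0.2343] yaw -66.09 tilt z [-0.001  0.002 -1.   ] F [ 0.3 -0.7 -0.5] gap 0.996
total [0.2088 0.1533 0.0839] rows 8 each [0.0261 0.0192 0.0105] turn 0.005
0.0475 415 [0.57341854 0.17669073 0.05092693] (array([573.4, 176.4]), array([23. , 23.4]), 23.4)
0.036 249 [0.57587003 0.17819075 0.0439658 ] (array([572.7, 176.5]), array([26.7, 30. ]), -65.4)
0.0538 45 [0.57253763 0.17684144 0.05427728] (array([573. , 177.2]), array([12.2, 13.5]), -22.4)
```

View pics/w2.png

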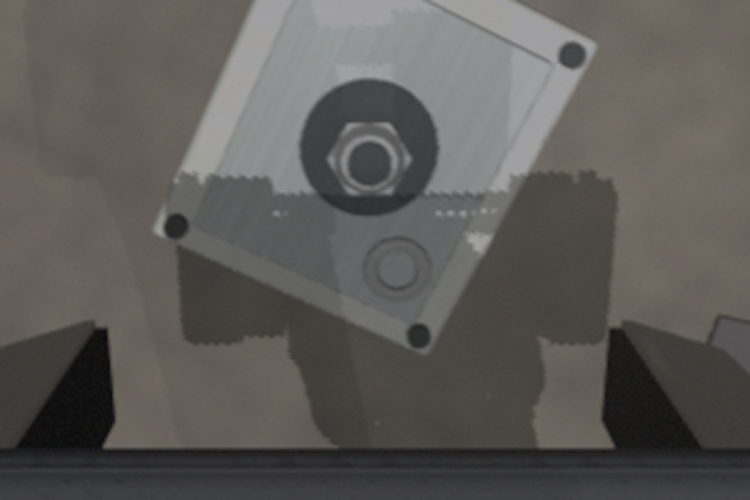

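In the crop the nut is at (370,160), with corners at left (329,158) and right (411,158), i.e. along tool x. So the nut's flats are at about 24° (mod 60), at about (0.573, 0.1775). Key a already stands at 23.6°, so I'll hover over it next.

```bash
python3 -m crank '[{"grip":0,"dx":0.0261,"dy":0.0192,"dz":0.005,"turn":0},{"grip":0,"dx":0.0261,"dy":0.0192,"dz":0.005,"turn":0},{"grip":0,"dx":0.0261,"dy":0.0192,"dz":0.005,"turn":0},{"grip":0,"dx":0.0261,"dy":0.0192,"dz":0.005,"turn":0},{"grip":0,"dx":0.0261,"dy":0.0192,"dz":0.005,"turn":0},{"grip":0,"dx":0.0261,"dy":0.0192,"dz":0.005,"turn":0},{"grip":0,"dx":0.0261,"dy":0.0192,"dz":0.005,"turn":0},{"grip":0,"dx":0.0261,"dy":0.0192,"dz":0.005,"turn":0},{"grip":0,"dx":0,"dy":0,"dz":0,"turn":0},{"grip":0,"dx":0,"dy":0,"dz":0,"turn":0}]'
cat >> h.py <<'E'
def wing(x,y):
    s,R=tool();p,d=arm.read_camera("wrist");W=cloud("wrist",d);m=(np.hypot(W[...,0]-x,W[...,1]-y)<.035)&(W[...,2]>.073)&(W[...,2]<.09);P=W[m];print(len(P),rect(P),P[:,2].mean());return p
E
python3 - <<'E'
from h import *
wing(.516,-.07);wing(.533,-.173)
go(.516,-.07,.055,-66.4)
E
```

```text
time_s: 3.03
tool_pos: [0.5133, -0.0783, 0.1942]
eef_rot: [0.834, -0.551, -0.0, 0.001]
contact_force: [0.5, 0.9, -0.3]
finger_gap: 1.001
1225 (array([517.4, -67.3]), array([15.9, 43.2]), 24.4) 0.07849530464949135
1151 (array([ 533.7, -171.6]), array([16.1, 44. ]), -15.1) 0.07803460515297614
t 3.1333 pos [ 0.5147 -0.0742  0.1949] yaw -66.51 tilt z [ 0. -0. -1.] F [-0.5  0.   0.1] gap 0.998
total [-0.0034 -0.0028  0.1399] rows 4 each [-0.0008 -0.0007  0.035 ] turn -0.002
```

```bash
python3 -m crank '[{"grip":0,"dx":-0.0038,"dy":-0.0038,"dz":0.03,"turn":0},{"grip":0,"dx":0,"dy":0,"dz":0.035,"turn":0},{"grip":0,"dx":0,"dy":0,"dz":0.035,"turn":0},{"grip":0,"dx":0,"dy":0,"dz":0.025,"turn":0},{"grip":0,"dx":0,"dy":0,"dz":0.0145,"turn":0},{"grip":0,"dx":0,"dy":0,"dz":0,"turn":0},{"grip":255,"dx":0,"dy":0,"dz":0,"turn":0},{"grip":255,"dx":0,"dy":0,"dz":0,"turn":0},{"grip":255,"dx":0,"dy":0,"dz":0,"turn":0},{"grip":255,"dx":0,"dy":0,"dz":0,"turn":0},{"grip":255,"dx":0,"dy":0,"dz":0,"turn":0},{"grip":255,"dx":0,"dy":0,"dz":0,"turn":0}]' 50
python3 - <<'E'
from h import *
go(.573,.1777,.14,-66)
E
```

```text
time_s: 4.13
tool_pos: [0.5176, -0.0688, 0.056]
eef_rot: [0.837, -0.548, 0.001, -0.0]
contact_force: [0.2, -1.0, 0.0]
finger_gap: 0.613
t 4.1333 pos [ 0.5176 -0.0688  0.056 ] yaw -66.42 tilt z [ 0.001 -0.001 -1.   ] F [ 0.2 -1.   0. ] gap 0.613
total [-0.2037 -0.1495 -0.084 ] rows 8 each [-0.0255 -0.0187 -0.0105] turn -0.007
```

Still closing (gap for 16 mm is about 0.17), so I'll wait.

```bash
python3 -m crank '[{"grip":255,"dx":0,"dy":0,"dz":0,"turn":0},{"grip":255,"dx":0,"dy":0,"dz":0,"turn":0},{"grip":255,"dx":0,"dy":0,"dz":0,"turn":0},{"grip":255,"dx":0,"dy":0,"dz":0,"turn":0},{"grip":255,"dx":0,"dy":0,"dz":0,"turn":0},{"grip":255,"dx":0,"dy":0,"dz":0,"turn":0},{"grip":255,"dx":0,"dy":0,"dz":0,"turn":0},{"grip":255,"dx":0,"dy":0,"dz":0,"turn":0},{"grip":255,"dx":0,"dy":0,"dz":0,"turn":0}]'
python3 -m crank '[{"grip":255,"dx":0,"dy":0,"dz":-0.03,"turn":0},{"grip":255,"dx":0,"dy":0,"dz":-0.03,"turn":0},{"grip":255,"dx":0,"dy":0,"dz":-0.03,"turn":0},{"grip":255,"dx":0,"dy":0,"dz":0,"turn":0}]'
python3 - <<'E'
from h import *
go(.573,.1777,.14,-66)
E
```

```text
time_s: 4.88
tool_pos: [0.517, -0.0686, 0.0551]
eef_rot: [0.837, -0.548, -0.0, 0.0]
contact_force: [0.2, 0.2, -1.1]
finger_gap: 0.171
time_s: 5.22
tool_pos: [0.5207, -0.0682, 0.1502]
eef_rot: [0.837, -0.547, 0.004, -0.002]
contact_force: [0.6, 0.5, -2.7]
finger_gap: 0.173
t 5.2167 pos [ 0.5207 -0.0682  0.1502] yaw -66.38 tilt z [ 0.008 -0.001 -1.   ] F [ 0.6  0.5 -2.7] gap 0.173
total [-0.2044 -0.1464  0.0103] rows 7 each [-0.0292 -0.0209  0.0015] turn -0.007
```

```bash
python3 -m crank '[{"grip":255,"dx":-0.0254,"dy":-0.0187,"dz":0,"turn":0},{"grip":255,"dx":-0.0254,"dy":-0.0187,"dz":0,"turn":0},{"grip":255,"dx":-0.0254,"dy":-0.0187,"dz":0,"turn":0},{"grip":255,"dx":-0.0254,"dy":-0.0187,"dz":0,"turn":0},{"grip":255,"dx":-0.0254,"dy":-0.0187,"dz":0,"turn":0},{"grip":255,"dx":-0.0254,"dy":-0.0187,"dz":0,"turn":0},{"grip":255,"dx":-0.0254,"dy":-0.0187,"dz":0,"turn":0},{"grip":255,"dx":-0.0254,"dy":-0.0187,"dz":0,"turn":0},{"grip":255,"dx":0,"dy":0,"dz":0.018,"turn":0},{"grip":255,"dx":0,"dy":0,"dz":0.018,"turn":0},{"grip":255,"dx":0,"dy":0,"dz":0,"turn":0},{"grip":255,"dx":0,"dy":0,"dz":0,"turn":0}]'
python3 -m crank '[{"grip":255,"dx":0,"dy":0,"dz":0.003,"turn":0},{"grip":255,"dx":0,"dy":0,"dz":0.003,"turn":0},{"grip":255,"dx":0,"dy":0,"dz":0.003,"turn":0},{"grip":255,"dx":0,"dy":0,"dz":0.003,"turn":0},{"grip":255,"dx":0,"dy":0,"dz":0,"turn":0}]'
python3 - <<'E'
from h import *
go(.573,.1777,.081,-66)
E
```

```text
time_s: 6.22
tool_pos: [0.5715, 0.177, 0.1075]
eef_rot: [0.837, -0.548, -0.001, 0.001]
contact_force: [0.1, 1.0, -1.6]
finger_gap: 0.175
time_s: 6.63
tool_pos: [0.5743, 0.1776, 0.1014]
eef_rot: [0.836, -0.548, 0.002, -0.0]
contact_force: [-6.8, -4.0, 22.5]
finger_gap: 0.174
t 6.6333 pos [0.5743 0.1776 0.1014] yaw -66.46 tilt z [ 0.004 -0.001 -1.   ] F [-6.8 -4.  22.5] gap 0.174
total [-0.0007  0.0012  0.0204] rows 1 each [-0.0007  0.0012  0.0204] turn -0.008
```

```bash
python3 -m crank '[{"grip":255,"dx":0.0002,"dy":0.0017,"dz":0,"turn":0},{"grip":255,"dx":0,"dy":0,"dz":0.001,"turn":0},{"grip":255,"dx":0,"dy":0,"dz":0,"turn":0},{"grip":255,"dx":0,"dy":0,"dz":0,"turn":0}]'
python3 - <<'E'
from h import *
go(.573,.1777,.081,-66)
p,d=arm.read_camera("scene");go(.573,.1777,.081,-66)
cv2.imwrite("pics/s1.png",cv2.resize(p[130:240,320:450,::-1],None,fx=5,fy=5,interpolation=cv2.INTER_CUBIC))
E
```

```text
time_s: 6.97
tool_pos: [0.574, 0.1774, 0.1014]
eef_rot: [0.837, -0.548, 0.003, -0.002]
contact_force: [-5.7, -1.8, 25.3]
finger_gap: 0.172
t 6.9667 pos [0.574  0.1774 0.1014] yaw -66.45 tilt z [ 0.006  0.    -1.   ] F [-5.7 -1.8 25.3] gap 0.172
total [-0.0007  0.0009  0.0204] rows 1 each [-0.0007  0.0009  0.0204] turn -0.008
t 7.0167 pos [0.574  0.1774 0.1014] yaw -66.45 tilt z [ 0.006  0.    -1.   ] F [-5.9 -1.8 24.7] gap 0.172
total [-0.0007  0.001   0.0204] rows 1 each [-0.0007  0.001   0.0204] turn -0.008
```

View pics/s1.png

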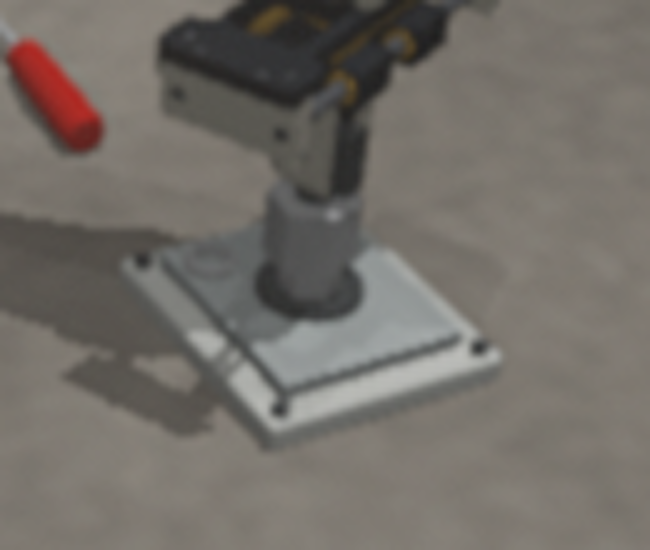

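The key sits high on the nut, about 20 mm short. It's ambiguous between "off-centre" and "bore too small", so I'll lift, shift along the reaction force and press again.

```bash
python3 -m crank '[{"grip":255,"dx":0,"dy":0,"dz":-0.009,"turn":0},{"grip":255,"dx":0,"dy":0,"dz":0,"turn":0},{"grip":255,"dx":0,"dy":0,"dz":0,"turn":0}]'
python3 -m crank '[{"grip":255,"dx":0.0,"dy":0.0015,"dz":0.003,"turn":0},{"grip":255,"dx":0,"dy":0,"dz":0.003,"turn":0},{"grip":255,"dx":0,"dy":0,"dz":0.003,"turn":0},{"grip":255,"dx":0,"dy":0,"dz":0,"turn":0},{"grip":255,"dx":0,"dy":0,"dz":0,"turn":0}]'
python3 - <<'E'
from h import *
go(.573,.1777,.081,-66)
E
```

```text
time_s: 7.27
tool_pos: [0.572, 0.1763, 0.1059]
eef_rot: [0.837, -0.548, 0.001, -0.0]
contact_force: [-1.2, -1.1, -3.0]
finger_gap: 0.171
time_s: 7.68
tool_pos: [0.5719, 0.1769, 0.1018]
eef_rot: [0.837, -0.548, 0.002, -0.001]
contact_force: [-11.1, -7.3, 42.6]
finger_gap: 0.17
t 7.6833 pos [0.5719 0.1769 0.1018] yaw -66.4 tilt z [ 0.005 -0.001 -1.   ] F [-11.1  -7.3  42.6] gap 0.17
total [-0.0003 -0.0012  0.0208] rows 1 each [-0.0003 -0.0012  0.0208] turn -0.007
```

The height is unchanged after a 2 mm shift with 43 N on it, so this key's bore is too small. I'll put it back.

```bash
python3 -m crank '[{"grip":255,"dx":0,"dy":0,"dz":-0.02,"turn":0},{"grip":255,"dx":0,"dy":0,"dz":-0.029,"turn":0},{"grip":255,"dx":0.0254,"dy":0.0183,"dz":0,"turn":0},{"grip":255,"dx":0.0254,"dy":0.0183,"dz":0,"turn":0},{"grip":255,"dx":0.0254,"dy":0.0183,"dz":0,"turn":0},{"grip":255,"dx":0.0254,"dy":0.0183,"dz":0,"turn":0},{"grip":255,"dx":0.0254,"dy":0.0183,"dz":0,"turn":0},{"grip":255,"dx":0.0254,"dy":0.0183,"dz":0,"turn":0},{"grip":255,"dx":0.0254,"dy":0.0183,"dz":0,"turn":0},{"grip":255,"dx":0.0254,"dy":0.0183,"dz":0,"turn":0},{"grip":255,"dx":0,"dy":0,"dz":0,"turn":0},{"grip":255,"dx":0,"dy":0,"dz":0,"turn":0}]'
python3 -m crank '[{"grip":255,"dx":0,"dy":0,"dz":0.025,"turn":0},{"grip":255,"dx":0,"dy":0,"dz":0.03,"turn":0},{"grip":255,"dx":0,"dy":0,"dz":0.02,"turn":0},{"grip":255,"dx":0,"dy":0,"dz":0.008,"turn":0},{"grip":255,"dx":0,"dy":0,"dz":0.003,"turn":0},{"grip":255,"dx":0,"dy":0,"dz":0.002,"turn":0},{"grip":255,"dx":0,"dy":0,"dz":0,"turn":0},{"grip":255,"dx":0,"dy":0,"dz":0,"turn":0}]'
python3 - <<'E'
from h import *
go(.517,-.0688,.055,-66.4)
E
```

```text
time_s: 8.68
tool_pos: [0.5158, -0.0717, 0.144]
eef_rot: [0.835, -0.55, -0.001, 0.001]
contact_force: [-0.4, -0.3, -1.7]
finger_gap: 0.172
time_s: 9.35
tool_pos: [0.5182, -0.0684, 0.0583]
eef_rot: [0.837, -0.547, 0.001, -0.0]
contact_force: [-0.7, -0.4, -2.6]
finger_gap: 0.173
t 9.35 pos [ 0.5182 -0.0684  0.0583] yaw -66.38 tilt z [ 0.002 -0.    -1.   ] F [-0.7 -0.4 -2.6] gap 0.173
total [-0.0002  0.0013  0.0033] rows 1 each [-0.0002  0.0013  0.0033] turn 0.0
```

```bash
python3 -m crank '[{"grip":255,"dx":0,"dy":0,"dz":0.0015,"turn":0},{"grip":255,"dx":0,"dy":0,"dz":0.0015,"turn":0},{"grip":255,"dx":0,"dy":0,"dz":0,"turn":0}]'
```

```text
time_s: 9.6
tool_pos: [0.5179, -0.0689, 0.0549]
eef_rot: [0.837, -0.548, 0.001, -0.0]
contact_force: [0.1, -0.3, -1.3]
finger_gap: 0.172
```

```bash
python3 -m crank '[{"grip":130,"dx":0,"dy":0,"dz":0,"turn":0},{"grip":130,"dx":0,"dy":0,"dz":0,"turn":0},{"grip":130,"dx":0,"dy":0,"dz":0,"turn":0},{"grip":130,"dx":0,"dy":0,"dz":0,"turn":0},{"grip":130,"dx":0,"dy":0,"dz":0,"turn":0},{"grip":130,"dx":0,"dy":0,"dz":0,"turn":0},{"grip":130,"dx":0,"dy":0,"dz":0,"turn":0}]'
python3 -m crank '[{"grip":130,"dx":0,"dy":0,"dz":-0.033,"turn":0},{"grip":130,"dx":0,"dy":0,"dz":-0.033,"turn":0},{"grip":130,"dx":0,"dy":0,"dz":-0.034,"turn":0},{"grip":130,"dx":0.0339,"dy":0.0089,"dz":0,"turn":0},{"grip":130,"dx":0.0339,"dy":0.0089,"dz":0,"turn":0},{"grip":130,"dx":0.0339,"dy":0.0088,"dz":0,"turn":0},{"grip":130,"dx":0,"dy":0,"dz":0,"turn":0.1125},{"grip":130,"dx":0,"dy":0,"dz":0,"turn":0.1125},{"grip":130,"dx":0,"dy":0,"dz":0,"turn":0.1125},{"grip":130,"dx":0,"dy":0,"dz":0,"turn":0.1125},{"grip":130,"dx":0,"dy":0,"dz":0,"turn":0.1125},{"grip":130,"dx":0,"dy":0,"dz":0,"turn":0.1125}]'
python3 - <<'E'
from h import *
cv2.imwrite("pics/w3.png",wing(.533,-.172)[:,:,::-1]);wing(.517,-.068)
go(.5333,-.1725,.055,-105.1)
E
```

```text
time_s: 10.18
tool_pos: [0.5172, -0.0687, 0.0542]
eef_rot: [0.837, -0.548, -0.0, 0.0]
contact_force: [-0.3, -0.3, 0.5]
finger_gap: 0.491
time_s: 11.18
tool_pos: [0.5334, -0.1725, 0.1542]
eef_rot: [-0.606, 0.795, 0.0, -0.0]
contact_force: [-1.1, -0.2, 1.3]
finger_gap: 0.49
1585 (array([ 533.2, -174.1]), array([15.6, 43.7]), -15.3) 0.0781561927297588
159 (array([533.8, -66.6]), array([ 7.3, 17.2]), 73.9) 0.07667337182550876
t 11.2833 pos [ 0.5334 -0.1725  0.1543] yaw -105.14 tilt z [-0. -0. -1.] F [ 0.1 -0.   0.7] gap 0.488
total [0.     0.0001 0.0993] rows 3 each [0.     0.     0.0331] turn -0.001
```

View pics/w3.png

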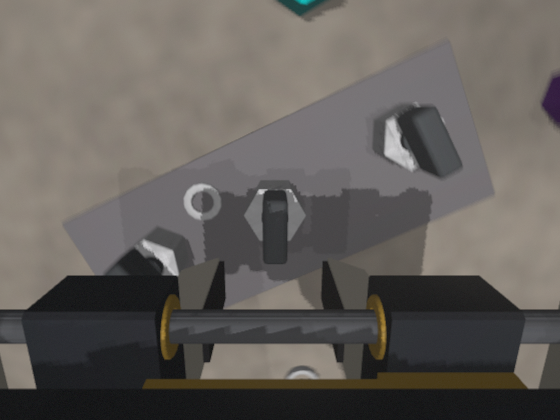

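Key b is centred between the jaws at (275,225), key a stands upright at (150,262), and key c is at (430,140). Next I'll grasp b.

```bash
python3 -m crank '[{"grip":130,"dx":0,"dy":0,"dz":0.033,"turn":0},{"grip":130,"dx":0,"dy":0,"dz":0.033,"turn":0},{"grip":130,"dx":0,"dy":0,"dz":0.023,"turn":0},{"grip":130,"dx":0,"dy":0,"dz":0.01,"turn":0},{"grip":255,"dx":0,"dy":0,"dz":0,"turn":0},{"grip":255,"dx":0,"dy":0,"dz":0,"turn":0},{"grip":255,"dx":0,"dy":0,"dz":0,"turn":0},{"grip":255,"dx":0,"dy":0,"dz":0,"turn":0},{"grip":255,"dx":0,"dy":0,"dz":0,"turn":0},{"grip":255,"dx":0,"dy":0,"dz":0,"turn":0},{"grip":255,"dx":0,"dy":0,"dz":0,"turn":0},{"grip":255,"dx":0,"dy":0,"dz":0,"turn":0}]'
python3 - <<'E'
from h import *
go(.573,.1777,.15,-126);print(arm.observe()["joint_positions"])
E
```

```text
time_s: 12.28
tool_pos: [0.5346, -0.1731, 0.0566]
eef_rot: [-0.608, 0.794, -0.001, 0.0]
contact_force: [-0.0, -0.7, 7.3]
finger_gap: 0.168
t 12.2833 pos [ 0.5346 -0.1731  0.0566] yaw -105.09 tilt z [ 0.002 -0.001 -1.   ] F [-0.  -0.7  7.3] gap 0.168
total [-0.3487  0.054  -0.0938] rows 10 each [-0.0349  0.0054 -0.0094] turn 0.365
[ 0.63409136  0.59904659 -0.47183295  1.89805284  0.39363708  0.73406505
 -1.89729977]
```

```bash
python3 -m crank '[{"grip":255,"dx":0,"dy":0,"dz":-0.03,"turn":0},{"grip":255,"dx":0,"dy":0,"dz":-0.035,"turn":0},{"grip":255,"dx":-0.0348,"dy":0.0053,"dz":-0.025,"turn":0},{"grip":255,"dx":-0.0348,"dy":0.0053,"dz":0,"turn":0},{"grip":255,"dx":-0.0348,"dy":0.0053,"dz":0,"turn":0},{"grip":255,"dx":-0.0348,"dy":0.0053,"dz":0,"turn":0},{"grip":255,"dx":-0.0348,"dy":0.0053,"dz":0,"turn":0},{"grip":255,"dx":-0.0348,"dy":0.0053,"dz":0,"turn":0},{"grip":255,"dx":-0.0348,"dy":0.0053,"dz":0,"turn":0},{"grip":255,"dx":-0.0348,"dy":0.0053,"dz":0,"turn":0},{"grip":255,"dx":-0.0348,"dy":0.0053,"dz":0,"turn":0},{"grip":255,"dx":-0.0348,"dy":0.0053,"dz":0,"turn":0}]'
python3 - <<'E'
from h import *
go(.573,.1777,.115,-126);print(arm.observe()["joint_positions"])
E
```

```text
time_s: 13.28
tool_pos: [0.5722, 0.1774, 0.1441]
eef_rot: [-0.608, 0.794, 0.0, -0.0]
contact_force: [0.4, 0.4, -1.9]
finger_gap: 0.173
t 13.2833 pos [0.5722 0.1774 0.1441] yaw -105.08 tilt z [-0.001 -0.    -1.   ] F [ 0.4  0.4 -1.9] gap 0.173
total [-0.0005 -0.0007  0.0291] rows 1 each [-0.0005 -0.0007  0.0291] turn 0.365
[ 0.09423369  0.54780956 -0.58507838  1.75631615  0.36226065  0.94771617
 -2.47229024]
```

Joint 7 is near its lower limit, so I'll turn the other way to −66°, which is equivalent by hex symmetry.

```bash
python3 -m crank '[{"grip":255,"dx":0,"dy":0,"dz":0,"turn":-0.1137},{"grip":255,"dx":0,"dy":0,"dz":0,"turn":-0.1137},{"grip":255,"dx":0,"dy":0,"dz":0,"turn":-0.1137},{"grip":255,"dx":0,"dy":0,"dz":0,"turn":-0.1137},{"grip":255,"dx":0,"dy":0,"dz":0,"turn":-0.1137},{"grip":255,"dx":0,"dy":0,"dz":0.015,"turn":-0.1137},{"grip":255,"dx":0,"dy":0,"dz":0.015,"turn":0},{"grip":255,"dx":0,"dy":0,"dz":0,"turn":0},{"grip":255,"dx":0,"dy":0,"dz":0,"turn":0}]'
python3 - <<'E'
from h import *
go(.573,.1777,.115,-66)
E
python3 -m crank '[{"grip":255,"dx":0,"dy":0,"dz":0.004,"turn":0},{"grip":255,"dx":0,"dy":0,"dz":0.004,"turn":0},{"grip":255,"dx":0,"dy":0,"dz":0.003,"turn":0},{"grip":255,"dx":0,"dy":0,"dz":0.003,"turn":0},{"grip":255,"dx":0,"dy":0,"dz":0.003,"turn":0},{"grip":255,"dx":0,"dy":0,"dz":0,"turn":0}]'
python3 - <<'E'
from h import *
go(.573,.1777,.083,-66)
E
```

```text
time_s: 14.03
tool_pos: [0.5713, 0.1752, 0.1128]
eef_rot: [0.838, -0.546, -0.001, 0.001]
contact_force: [-0.7, -0.6, -2.5]
finger_gap: 0.17
t 14.0333 pos [0.5713 0.1752 0.1128] yaw -66.19 tilt z [-0.004 -0.001 -1.   ] F [-0.7 -0.6 -2.5] gap 0.17
total [-0.0016 -0.0025 -0.0022] rows 1 each [-0.0016 -0.0025 -0.0022] turn -0.003
time_s: 14.53
tool_pos: [0.5766, 0.1783, 0.1034]
eef_rot: [0.839, -0.545, 0.003, -0.003]
contact_force: [-5.0, -2.0, 27.8]
finger_gap: 0.168
t 14.5333 pos [0.5766 0.1783 0.1034] yaw -66.03 tilt z [ 0.009  0.001 -1.   ] F [-5.  -2.  27.8] gap 0.168
total [-0.001   0.0037  0.0203] rows 1 each [-0.001   0.0037  0.0203] turn -0.001
```

```bash
python3 -m crank '[{"grip":255,"dx":-0.0006,"dy":0.0014,"dz":-0.001,"turn":0},{"grip":255,"dx":-0.0006,"dy":0.0014,"dz":0,"turn":0},{"grip":255,"dx":0,"dy":0,"dz":0,"turn":0},{"grip":255,"dx":0,"dy":0,"dz":0,"turn":0}]'
python3 -m crank '[{"grip":255,"dx":-0.0006,"dy":0.0014,"dz":0,"turn":0},{"grip":255,"dx":-0.0006,"dy":0.0014,"dz":0,"turn":0},{"grip":255,"dx":0,"dy":0,"dz":0,"turn":0},{"grip":255,"dx":0,"dy":0,"dz":0,"turn":0}]'
python3 - <<'E'
from h import *
go(.573,.1777,.083,-66)
E
```

```text
time_s: 14.87
tool_pos: [0.5758, 0.1782, 0.1037]
eef_rot: [0.838, -0.545, 0.005, -0.005]
contact_force: [2.6, -1.2, 16.5]
finger_gap: 0.165
time_s: 15.2
tool_pos: [0.5742, 0.1785, 0.1038]
eef_rot: [0.838, -0.545, 0.005, -0.006]
contact_force: [6.8, 1.2, 13.2]
finger_gap: 0.172
t 15.2 pos [0.5742 0.1785 0.1038] yaw -66.08 tilt z [ 0.016  0.005 -1.   ] F [ 6.8  1.2 13.2] gap 0.172
total [0.0002 0.0018 0.0207] rows 1 each [0.0002 0.0018 0.0207] turn -0.001
```

Key b also stays about 21–22 mm short, with no change over a 2.5 mm lateral sweep, so it doesn't fit. I'll return it.

```bash
python3 -m crank '[{"grip":255,"dx":0,"dy":0,"dz":-0.02,"turn":0},{"grip":255,"dx":0,"dy":0,"dz":-0.026,"turn":0},{"grip":255,"dx":0,"dy":0,"dz":0,"turn":0.1137},{"grip":255,"dx":0,"dy":0,"dz":0,"turn":0.1137},{"grip":255,"dx":0,"dy":0,"dz":0,"turn":0.1137},{"grip":255,"dx":0,"dy":0,"dz":0,"turn":0.1137},{"grip":255,"dx":0,"dy":0,"dz":0,"turn":0.1137},{"grip":255,"dx":0,"dy":0,"dz":0,"turn":0.1137},{"grip":255,"dx":0,"dy":0,"dz":0,"turn":0}]'
python3 - <<'E'
from h import *
go(.5334,-.1725,.145,-105)
E
```

```text
time_s: 15.95
tool_pos: [0.5668, 0.1762, 0.1449]
eef_rot: [-0.606, 0.795, -0.0, 0.0]
contact_force: [-0.5, -0.5, -3.2]
finger_gap: 0.17
t 15.95 pos [0.5668 0.1762 0.1449] yaw -105.33 tilt z [ 0.001 -0.    -1.   ] F [-0.5 -0.5 -3.2] gap 0.17
total [ 3.451e-01 -6.000e-02 -1.000e-04] rows 10 each [ 0.0345 -0.006  -0.    ] turn -0.006
```

```bash
python3 -m crank '[{"grip":255,"dx":0.0345,"dy":-0.006,"dz":0,"turn":0},{"grip":255,"dx":0.0345,"dy":-0.006,"dz":0,"turn":0},{"grip":255,"dx":0.0345,"dy":-0.006,"dz":0,"turn":0},{"grip":255,"dx":0.0345,"dy":-0.006,"dz":0,"turn":0},{"grip":255,"dx":0.0345,"dy":-0.006,"dz":0,"turn":0},{"grip":255,"dx":0.0345,"dy":-0.006,"dz":0,"turn":0},{"grip":255,"dx":0.0345,"dy":-0.006,"dz":0,"turn":0},{"grip":255,"dx":0.0345,"dy":-0.006,"dz":0,"turn":0},{"grip":255,"dx":0.0345,"dy":-0.006,"dz":0,"turn":0},{"grip":255,"dx":0.0345,"dy":-0.006,"dz":0,"turn":0},{"grip":255,"dx":0,"dy":0,"dz":0,"turn":0},{"grip":255,"dx":0,"dy":0,"dz":0,"turn":0}]'
python3 -m crank '[{"grip":255,"dx":0,"dy":0,"dz":0.025,"turn":0},{"grip":255,"dx":0,"dy":0,"dz":0.03,"turn":0},{"grip":255,"dx":0,"dy":0,"dz":0.02,"turn":0},{"grip":255,"dx":0,"dy":0,"dz":0.008,"turn":0},{"grip":255,"dx":0,"dy":0,"dz":0.003,"turn":0},{"grip":255,"dx":0,"dy":0,"dz":0.001,"turn":0},{"grip":255,"dx":0,"dy":0,"dz":0,"turn":0},{"grip":255,"dx":0,"dy":0,"dz":0,"turn":0}]'
python3 - <<'E'
from h import *
go(.5334,-.1725,.055,-105)
E
```

```text
time_s: 16.95
tool_pos: [0.5342, -0.1763, 0.1443]
eef_rot: [-0.607, 0.795, -0.0, -0.0]
contact_force: [-0.5, 0.8, -2.2]
finger_gap: 0.174
time_s: 17.62
tool_pos: [0.5361, -0.1728, 0.0588]
eef_rot: [-0.609, 0.794, -0.001, 0.001]
contact_force: [0.9, -1.0, -2.1]
finger_gap: 0.165
t 17.6167 pos [ 0.5361 -0.1728  0.0588] yaw -105.04 tilt z [ 0.002 -0.001 -1.   ] F [ 0.9 -1.  -2.1] gap 0.165
total [0.0005 0.0027 0.0038] rows 1 each [0.0005 0.0027 0.0038] turn -0.001
```

```bash
python3 -m crank '[{"grip":255,"dx":0,"dy":0.001,"dz":0.0015,"turn":0},{"grip":255,"dx":0,"dy":0,"dz":0.0015,"turn":0},{"grip":255,"dx":0,"dy":0,"dz":0,"turn":0},{"grip":255,"dx":0,"dy":0,"dz":0,"turn":0}]'
```

```text
time_s: 17.95
tool_pos: [0.5348, -0.1728, 0.0562]
eef_rot: [-0.608, 0.794, -0.001, 0.0]
contact_force: [-2.2, 1.6, 8.0]
finger_gap: 0.174
```

```bash
python3 -m crank '[{"grip":130,"dx":0,"dy":0,"dz":-0.001,"turn":0},{"grip":130,"dx":0,"dy":0,"dz":0,"turn":0},{"grip":130,"dx":0,"dy":0,"dz":0,"turn":0},{"grip":130,"dx":0,"dy":0,"dz":0,"turn":0},{"grip":130,"dx":0,"dy":0,"dz":0,"turn":0},{"grip":130,"dx":0,"dy":0,"dz":0,"turn":0},{"grip":130,"dx":0,"dy":0,"dz":0,"turn":0}]'
python3 -m crank '[{"grip":130,"dx":0,"dy":0,"dz":-0.033,"turn":0},{"grip":130,"dx":0,"dy":0,"dz":-0.033,"turn":0},{"grip":130,"dx":0,"dy":0,"dz":-0.034,"turn":0},{"grip":130,"dx":0.0242,"dy":-0.0141,"dz":0,"turn":0},{"grip":130,"dx":0.0242,"dy":-0.0141,"dz":0,"turn":0},{"grip":130,"dx":0.0242,"dy":-0.0141,"dz":0,"turn":0},{"grip":130,"dx":0.0242,"dy":-0.0141,"dz":0,"turn":0},{"grip":130,"dx":0,"dy":0,"dz":0,"turn":-0.1062},{"grip":130,"dx":0,"dy":0,"dz":0,"turn":-0.1062},{"grip":130,"dx":0,"dy":0,"dz":0,"turn":-0.1062},{"grip":130,"dx":0,"dy":0,"dz":0,"turn":-0.1062},{"grip":130,"dx":0,"dy":0,"dz":0,"turn":-0.1062}]'
python3 - <<'E'
from h import *
p=wing(.563,-.281);wing(.5335,-.1725);go(.563,-.281,.055,-74.6)
cv2.imwrite("pics/w4.png",p[:,:,::-1])
E
```

```text
time_s: 18.53
tool_pos: [0.5338, -0.1726, 0.0552]
eef_rot: [-0.608, 0.794, 0.0, -0.0]
contact_force: [-0.0, -0.5, -0.1]
finger_gap: 0.489
time_s: 19.53
tool_pos: [0.563, -0.2807, 0.1551]
eef_rot: [0.797, -0.604, -0.0, -0.0]
contact_force: [-0.1, -0.4, -0.3]
finger_gap: 0.49
1585 (array([ 563.2, -282.3]), array([15.8, 43.4]), 17.1) 0.07793555298045719
1668 (array([ 533.3, -172.5]), array([16.4, 44.3]), -15.7) 0.0778913035935709
t 19.6333 pos [ 0.5629 -0.2806  0.155 ] yaw -74.6 tilt z [-0.     0.001 -1.   ] F [-0.3 -0.1 -0.8] gap 0.49
total [ 0.0005 -0.      0.1   ] rows 3 each [ 0.0002 -0.      0.0333] turn -0.0
```

View pics/w4.png

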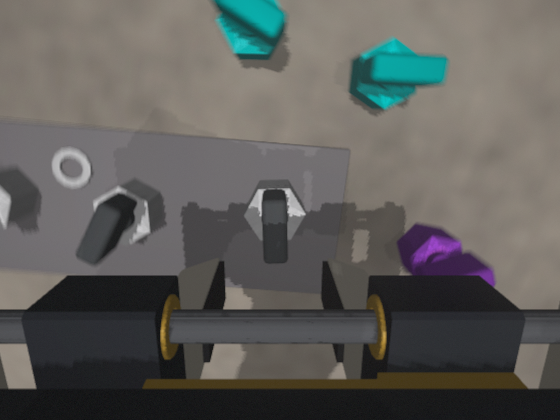

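Key c is centred at (275,225) between the jaws, b stands upright at (110,225), and the purple decoy at (445,255) is clear. Next I'll grasp c.

```bash
python3 -m crank '[{"grip":130,"dx":0,"dy":0,"dz":0.033,"turn":0},{"grip":130,"dx":0,"dy":0,"dz":0.033,"turn":0},{"grip":130,"dx":0,"dy":0,"dz":0.023,"turn":0},{"grip":130,"dx":0,"dy":0,"dz":0.01,"turn":0},{"grip":255,"dx":0,"dy":0,"dz":0,"turn":0},{"grip":255,"dx":0,"dy":0,"dz":0,"turn":0},{"grip":255,"dx":0,"dy":0,"dz":0,"turn":0},{"grip":255,"dx":0,"dy":0,"dz":0,"turn":0},{"grip":255,"dx":0,"dy":0,"dz":0,"turn":0},{"grip":255,"dx":0,"dy":0,"dz":0,"turn":0},{"grip":255,"dx":0,"dy":0,"dz":0,"turn":0},{"grip":255,"dx":0,"dy":0,"dz":0,"turn":0}]'
python3 - <<'E'
from h import *
go(.571,.1777,.145,-66);print(arm.observe()["joint_positions"])
E
```

```text
time_s: 20.63
tool_pos: [0.5642, -0.2812, 0.0581]
eef_rot: [0.795, -0.607, 0.001, -0.0]
contact_force: [-1.1, -0.4, 5.8]
finger_gap: 0.174
t 20.6333 pos [ 0.5642 -0.2812  0.0581] yaw -74.68 tilt z [ 0.002 -0.001 -1.   ] F [-1.1 -0.4  5.8] gap 0.174
total [-0.4407 -0.1279 -0.0876] rows 13 each [-0.0339 -0.0098 -0.0067] turn -0.152
[ 0.82503943  0.71498253 -0.56256037  1.71838303  0.48558358  0.84815733
 -1.25760619]
```

```bash
python3 -m crank '[{"grip":255,"dx":0,"dy":0,"dz":-0.03,"turn":0},{"grip":255,"dx":0,"dy":0,"dz":-0.035,"turn":0},{"grip":255,"dx":-0.0338,"dy":-0.01,"dz":-0.02,"turn":0},{"grip":255,"dx":-0.0338,"dy":-0.01,"dz":-0.005,"turn":0},{"grip":255,"dx":-0.0338,"dy":-0.01,"dz":0,"turn":0},{"grip":255,"dx":-0.0338,"dy":-0.01,"dz":0,"turn":0},{"grip":255,"dx":-0.0338,"dy":-0.01,"dz":0,"turn":0},{"grip":255,"dx":-0.0338,"dy":-0.01,"dz":0,"turn":0},{"grip":255,"dx":-0.0338,"dy":-0.01,"dz":0,"turn":0},{"grip":255,"dx":-0.0338,"dy":-0.01,"dz":0,"turn":0},{"grip":255,"dx":-0.0338,"dy":-0.01,"dz":0,"turn":0},{"grip":255,"dx":-0.0338,"dy":-0.01,"dz":0,"turn":0}]'
python3 -m crank '[{"grip":255,"dx":-0.0338,"dy":-0.01,"dz":0,"turn":0},{"grip":255,"dx":-0.0338,"dy":-0.01,"dz":0,"turn":0},{"grip":255,"dx":-0.0338,"dy":-0.01,"dz":0,"turn":0},{"grip":255,"dx":0,"dy":0,"dz":0.01,"turn":-0.075},{"grip":255,"dx":0,"dy":0,"dz":0.02,"turn":-0.075},{"grip":255,"dx":0,"dy":0,"dz":0,"turn":0},{"grip":255,"dx":0,"dy":0,"dz":0,"turn":0},{"grip":255,"dx":0,"dy":0,"dz":0,"turn":0}]'
python3 - <<'E'
from h import *
go(.572,.1777,.115,-66)
E
```

```text
time_s: 21.63
tool_pos: [0.5694, 0.073, 0.1463]
eef_rot: [0.795, -0.607, -0.0, 0.0]
contact_force: [0.3, 0.5, -2.2]
finger_gap: 0.175
time_s: 22.3
tool_pos: [0.5723, 0.1767, 0.1166]
eef_rot: [0.837, -0.546, -0.0, 0.0]
contact_force: [1.5, -0.6, -1.8]
finger_gap: 0.173
t 22.3 pos [0.5723 0.1767 0.1166] yaw -66.25 tilt z [-0. -0. -1.] F [ 1.5 -0.6 -1.8] gap 0.173
total [-0.001  -0.0001  0.0016] rows 1 each [-0.001  -0.0001  0.0016] turn -0.004
```

```bash
python3 -m crank '[{"grip":255,"dx":-0.0008,"dy":0,"dz":0.004,"turn":0},{"grip":255,"dx":0,"dy":0,"dz":0.004,"turn":0},{"grip":255,"dx":0,"dy":0,"dz":0.003,"turn":0},{"grip":255,"dx":0,"dy":0,"dz":0.003,"turn":0},{"grip":255,"dx":0,"dy":0,"dz":0.003,"turn":0},{"grip":255,"dx":0,"dy":0,"dz":0,"turn":0}]'
python3 - <<'E'
from h import *
go(.572,.1777,.084,-66)
E
```

```text
time_s: 22.8
tool_pos: [0.5726, 0.1788, 0.0998]
eef_rot: [0.838, -0.545, 0.0, -0.001]
contact_force: [1.5, 0.2, 0.7]
finger_gap: 0.169
t 22.8 pos [0.5726 0.1788 0.0998] yaw -66.06 tilt z [ 0.002  0.001 -1.   ] F [1.5 0.2 0.7] gap 0.169
total [0.0008 0.0011 0.0158] rows 1 each [0.0008 0.0011 0.0158] turn -0.001
```

Already lower than the others with no force. I'll continue down.

```bash
python3 -m crank '[{"grip":255,"dx":0,"dy":0,"dz":0.003,"turn":0},{"grip":255,"dx":0,"dy":0,"dz":0.003,"turn":0},{"grip":255,"dx":0,"dy":0,"dz":0.003,"turn":0},{"grip":255,"dx":0,"dy":0,"dz":0,"turn":0},{"grip":255,"dx":0,"dy":0,"dz":0,"turn":0}]'
python3 - <<'E'
from h import *
go(.572,.1777,.084,-66)
E
```

```text
time_s: 23.22
tool_pos: [0.5727, 0.1792, 0.0901]
eef_rot: [0.839, -0.545, 0.0, -0.001]
contact_force: [4.3, 3.4, -4.4]
finger_gap: 0.172
t 23.2167 pos [0.5727 0.1792 0.0901] yaw -66.03 tilt z [ 0.002  0.002 -1.   ] F [ 4.3  3.4 -4.4] gap 0.172
total [0.0011 0.0013 0.0061] rows 1 each [0.0011 0.0013 0.0061] turn -0.001
```

```bash
python3 -m crank '[{"grip":255,"dx":-0.0005,"dy":-0.0013,"dz":0.002,"turn":0},{"grip":255,"dx":0,"dy":0,"dz":0.002,"turn":0},{"grip":255,"dx":0,"dy":0,"dz":0.002,"turn":0},{"grip":255,"dx":0,"dy":0,"dz":0.002,"turn":0},{"grip":255,"dx":0,"dy":0,"dz":0,"turn":0},{"grip":255,"dx":0,"dy":0,"dz":0,"turn":0}]'
python3 - <<'E'
from h import *
go(.572,.1777,.084,-66)
E
```

```text
time_s: 23.72
tool_pos: [0.573, 0.1795, 0.084]
eef_rot: [0.838, -0.545, 0.001, 0.0]
contact_force: [-2.9, -0.2, 12.1]
finger_gap: 0.168
t 23.7167 pos [0.573  0.1795 0.084 ] yaw -66.05 tilt z [ 0.001 -0.001 -1.   ] F [-2.9 -0.2 12.1] gap 0.168
total [0.0012 0.0017 0.    ] rows 1 each [0.0012 0.0017 0.    ] turn -0.001
```

```bash
python3 -m crank '[{"grip":255,"dx":0,"dy":0,"dz":0.0015,"turn":0},{"grip":255,"dx":0,"dy":0,"dz":0.0015,"turn":0},{"grip":255,"dx":0,"dy":0,"dz":0,"turn":0},{"grip":255,"dx":0,"dy":0,"dz":0,"turn":0},{"grip":255,"dx":0,"dy":0,"dz":0,"turn":0}]'
python3 - <<'E'
from h import *
go(.573,.1795,.084,-66)
p,d=arm.read_camera("scene");go(.573,.1795,.084,-66)
cv2.imwrite("pics/s2.png",cv2.resize(p[130:270,150:450,::-1],None,fx=2.6,fy=2.6,interpolation=cv2.INTER_CUBIC))
E
```

```text
time_s: 24.13
tool_pos: [0.5732, 0.1796, 0.0839]
eef_rot: [0.838, -0.545, 0.001, 0.0]
contact_force: [-9.7, -4.6, 34.9]
finger_gap: 0.172
t 24.1333 pos [0.5732 0.1796 0.0839] yaw -66.05 tilt z [ 0.002 -0.002 -1.   ] F [-9.7 -4.6 34.9] gap 0.172
total [-0.      0.0003 -0.0001] rows 1 each [-0.      0.0003 -0.0001] turn -0.001
t 24.1833 pos [0.5732 0.1796 0.0839] yaw -66.05 tilt z [ 0.002 -0.002 -1.   ] F [-10.6  -2.8  34.8] gap 0.172
total [-0.      0.0002 -0.0001] rows 1 each [-0.      0.0002 -0.0001] turn -0.001
```

View pics/s2.png

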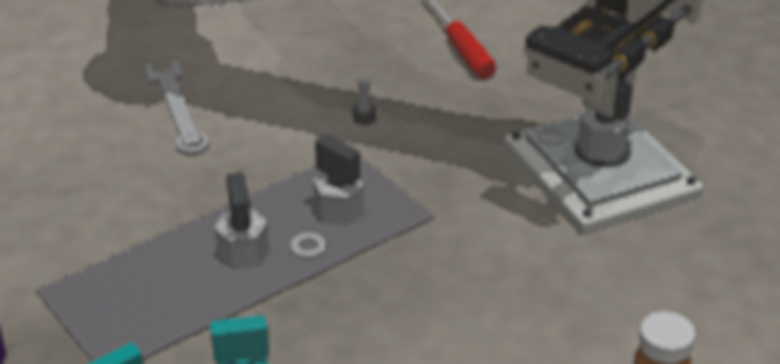

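Keys a (340,180) and b (240,225) stand upright on the mat. Key c is down on the washer at (605,140). It is at a hard stop: 35 N gives no further travel. I'll ease the push a little and hand in.

```bash
python3 -m crank '[{"grip":255,"dx":0,"dy":0,"dz":-0.002,"turn":0},{"grip":255,"dx":0,"dy":0,"dz":0,"turn":0},{"grip":255,"dx":0,"dy":0,"dz":0,"turn":0}]'
python3 -c "
from bench import arm
print(arm.close_job())"
```

```text
time_s: 24.43
tool_pos: [0.5731, 0.1795, 0.084]
eef_rot: [0.838, -0.545, 0.001, 0.0]
contact_force: [-4.8, -1.0, 18.9]
finger_gap: 0.169
the job is handed in; nothing more can be done
None
```

The fitting key is the one that stood farthest from the platen. It is pushed down over the nut, upright, still gripped (50 N grip), and the job was handed in at 24.4 s.

- **Rejected keys:** I tried the other two first. Both stopped about 20.5–21 mm short, and shifting them sideways by about 2 mm did not change that. Both went back upright on the mat, as the last scene picture showed.
- **Fitting key:** Its tool height held at 84 mm as the force rose from 12 to 35 N, so it is at a hard stop. I left it pressing with about 19 N, tilted about 0.002 rad.
- **What disagreed:** 20.5–21 mm matches neither the 17 nor the 22 mm stop, so I can't say which rejected key has which bore. The nut's y position also differed by about 2.5 mm between the cameras. The key seated at y = 0.1795, closer to the top camera's reading.
- **Refused move:** My first move was refused because its rows lacked fields. It moved nothing.

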